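# Raise the telescopic support to its next hole and load it

### The job

The telescopic support stand was left with its button caught between its two holes. Take the square blue head and draw it straight up, slowly, until the sprung orange button pops out through the upper hole and locks; stop there and do not haul on the button once it has caught. Then set the empty glass beaker gently upright in the head and let go, leaving everything else on the bench where it is.

Things in the scene. Friction and masses are not known exactly. Their poses are not given: they have to be found in the camera images.
- stand: telescopic support stand, fixed to the bench: grey base plate 110 x 110 x 12 mm, black collar, upright square aluminium sleeve (28 x 28 mm) with two round holes 58 mm apart in its front, and a dark inner post with a blue head sliding straight up in it. Origin: centre of the base's underside, on the tubes' axis; -x is the front (holes and button), z up. Sleeve top is 150 to 184 mm up
- head_grip (a point): centre of the square blue head on top of the inner post, on the tubes' axis, half-way up; moves with the post. Head 66 x 66 mm, 20 mm tall, sides parallel to the stand's x and y axes. Its top is a flat floor 4 mm above this point, a 60 x 60 mm recess inside a rim 3 mm wide that stands 6 mm above the floor
- post (a joint): height of post and head in m above their lowest place (0 to 0.072; 0.016 to 0.024 at the start). It weighs about 0.22 kg and takes some 6 to 10 N to raise slowly; friction holds it where it is left. The upper hole is somewhere from 0.034 to 0.068, different each time and not measured: find it by feel. Once the button is through, the post is locked with about 3 mm of play in all
- button (a joint): how far the sprung button stands out in m: about 0 while it is held in behind the sleeve's wall, 0.007 when it has popped through a hole
- beaker_mid (a point): empty glass beaker standing loose on the bench: 67 mm tall, 50 mm across the body, flared rim 54 mm across (59 mm along its own x axis with the spout); foot about 50 mm across. This point is half-way up, on its axis, 33.5 mm above its foot; z is up, x runs through the spout, and it is best gripped across its y axis (50 mm). Weight about 0.07 kg
- tape: roll of white tape lying flat behind the work, 84 mm across, 26 mm tall, loose; origin at the centre of its underside. To be left alone
- pen: blue-capped marker lying behind the work, 132 mm long, 13 mm thick, loose; origin at its underside in the middle. To be left alone
- wash: plastic wash bottle with a red cap and bent spout, 67 mm across, 178 mm tall, standing loose behind the work; origin at the centre of its foot. To be left alone
- button_tip (a point): outer end of the round orange button (9 mm across) in the front of the post; it stands 4 mm proud of the sleeve's front when popped through a hole (12 mm wide). Button and hole stand 30 N along the post; a harder pull or push once the button is through damages them, so stop as soon as the pull rises
- burette_stand_r: burette stand, fixed furniture on the right of the work: base plate 210 x 130 mm centred on this origin, a steel rod 0.75 m tall 70 mm behind it, and a glass burette 116 mm to the left and right of the rod, their lower ends 0.19 to 0.28 m up, clamped at 0.54 to 0.64 m. Nothing to do here: keep the whole arm clear of it, drawing the arm in before swinging past its front
Things that resemble listed ones, but are neither listed nor needed, are in the scene too. Of the things that look like the part that bears beaker_mid, take the one that is nearest to the robot's base at the start.

How it is judged:
By the outcome, as a careful person would: the job done as asked, in the order asked, and still so for the second after the job is handed in, with the robot touching nothing.
It also fails if it takes over 54 s, if anything falls off the work surface, if the arm or the gripper's body presses on something with over 40 N, if the wrist force passes 120 N, or if a joint passes its speed limit or range.

### The arm

A 6-joint arm with a two-finger parallel gripper is mounted at the origin on a cart in front of the work surface, level with it; the furniture and walls round the work are solid. World frame = base frame: x ahead of the robot, y to its left, z up, the work surface at z = 0. Lengths are in m, angles in rad, forces in N, time in s.
With the tool pointing down it reaches from about 0.4 to 0.825 m from the base axis. Payload 7 kg.
Tool frame: the origin (TCP) lies midway between the tips of the shut fingers; the grasp point (between the pads) lies arm.hold_point_z behind it (arm.hold_point_z is the distance from the TCP to the grasp point, in m); z points along the fingers, y is the line along which they close (so a half turn about z gives the same grasp; the last joint's range is limited). The gripper opens to 88 mm and grips with 3 to 60 N. Pads are 19 mm wide; open, the fingers measure 130 mm over their backs; the gripper's body (78 mm by 193 mm) begins 47 mm behind the grasp point.
Start: joints at [-0.922, 0.359, 0.012, 0, -1.224, -0.288], TCP at [0.238, -0.632, 0.227] pointing down, gripper open.
Joint ranges: [-3.07, 3.07], [-1.43, 2.12], [-1.02, 1.25], [-3.03, 1.67], [-3.05, -0], [-3.03, 3.03]. Speed limits (rad/s): [2.39, 2.39, 3.01, 3.14, 3.14, 3.14].

### API

Orientations are given as [roll, pitch, yaw] about the fixed x, y, z axes, in that order (R = Rz(yaw) Ry(pitch) Rx(roll)).
In Python, from station import arm gives the robot as it stands.
- The arm moves only by the shell command python3 -m crank 'ROWS' [OPENING] [FORCE]. ROWS is JSON, a list that holds one entry, the list of rows, each a list of 4 numbers: the shift along the tool's x, y, z in units of 25 mm (1.0 is 25 mm), then the turn about the tool's z in units of 5 degrees (1.0 is 5 degrees). A call has 1 to 12 rows; each row is the pose to reach, as a shift and turn from the pose commanded when the call began, along the tool's axes at that moment; what a row does not reach only later rows make up. A row lasts 1/8 s, in which the tool goes at most 62.5 mm and 10.7 degrees, less where a joint would pass 70% of its speed; a pose out of reach is approached as far as the arm can. A call with a gripper value outside its range is refused whole. OPENING is the closure, from 0 (fully open) to 1 (shut), set as the call begins (- or left out, the last holds). The fingers move at their own pace and stop on an object; FORCE is the grip in N (left out, the last holds). Time passes only in rows, so rows that repeat a pose let the fingers close. It gives the time, the measured TCP pose, the force, the opening and the grip force at its end, in the units of the state.
- arm.get_state(): the state, without advancing time (a new reading comes with each control period).
- arm.grab_frame(name): name is "side" or "top" or "wrist"; returns (picture, depth): 400x640x3 uint8, red, green, blue; 400x640 float32, m along the optical axis (not along the pixel's ray), 0 where there is no reading.
- arm.get_calibration(name): a dict with "mtx" (3x3 intrinsics, pixels), "k1" (the pictures are not rectified: a ray, as slopes to the right and down, at radius r is drawn at 1 + k1 r^2 times it, then the intrinsics apply), "R" (3x3) and "t" (3): a world point X has camera coordinates R X + t; the wrist camera has in their place "mount" (4x4, takes a point from camera to tool coordinates, whose origin is the TCP and whose axes are the flange's). Camera axes: x right, y down, z forward; pixel columns grow to the right and rows downward; lengths in m; the calibration is good to about 2 mm. A picture is of the moment at which its call begins: read the wrist's pose just before it. get_calibration takes no time and is no camera call.
- arm.job_done(): hands the job in; it is judged then, once.
Trained networks look in the newest picture that a camera, given by its name, has taken for a name from the list of things; names that differ only in an ending like _2 or _b are one class to them, and where a whole thing is asked for, a point or a joint stands for the part that bears it (a point fixed in the world has none). Each returns a list of dicts, best first, with "score" (0 to 1); they miss things now and then, are a little off and sometimes report something else, mostly with a low value. They report only what shows in the picture. A call takes as long as a camera call. They do not tell look-alikes from the thing itself.
- arm.recognise(thing, camera): "extent" ([left, top, width, height] in pixels, round what is visible of it).
- arm.trace(thing, camera): "mask" (400x640 bool, what is visible of it) and "extent" ([left, top, width, height] in pixels, round what is visible of it).
The state is a dict: "t": time; "q": joint angles; "qd": joint speeds; "joint_efforts": joint torques, N m; "eef_pos": TCP position; "ee_rot": TCP orientation; "force": force on the tool from outside, world axes, zero at the start; "moment": the same for the moment, N m; "width": finger opening in m; "gripper_force": force on a finger pad.
Only numpy, scipy, OpenCV 4.12 (cv2) and the standard library are available. Lean on these libraries where they do the work, as an engineer would, in place of code of your own. Each camera call takes 0.05 s, during which the arm holds its last target. There are 200 camera calls.

## Working session

There is one attempt and no reset: what is moved stays moved. The work goes in short steps, Python scripts to look and compute and a shell command to move; the robot and the scene stay as the last step left them, time stands still between calls to the robot, and variables do not carry over. Pictures are saved under pics/ and viewed, at most 10 in all, crops included, and the job is handed in when it is done.

```bash
ls; mkdir -p pics; cat > h.py <<'E'
import numpy as np, cv2
from station import arm
from scipy.spatial.transform import Rotation as Ro
def pts(name, uv, d, st=None):
    """pixels (N,2) + depth (N) -> world points"""
    c=arm.get_calibration(name); K=np.array(c["mtx"]); k=np.array([c["k1"],0,0,0.])
    n=cv2.undistortPoints(np.float32(uv).reshape(-1,1,2),K,k)[:,0]
    P=np.c_[n*np.array(d)[:,None],d]
    if name=="wrist":
        M=np.array(c["mount"]); T=P@M[:3,:3].T+M[:3,3]
        return T@Ro.from_euler("xyz",st["ee_rot"]).as_matrix().T+st["eef_pos"]
    return (P-np.array(c["t"]))@np.array(c["R"])
def maskpts(name,m,D,st=None):
    m=m&(D>0); v,u=np.nonzero(m); return pts(name,np.c_[u,v],D[v,u],st)
def save(im,fn): cv2.imwrite("pics/"+fn,im[...,::-1])
E
python3 - <<'E'
from h import *
s=arm.get_state(); print({k:np.round(v,3) for k,v in s.items()}, arm.hold_point_z)
out=[]
for n in("side","top"):
    im,D=arm.grab_frame(n); out.append(im); np.save(n+"D.npy",D)
    for th in("head_grip","beaker_mid","stand","button","wash","burette_stand_r"):
        for r in arm.trace(th,n)[:4]:
            P=maskpts(n,r["mask"],D)
            if len(P): print(n,th,round(r["score"],2),np.round(r["extent"]),np.round(np.median(P,0),3),np.round(np.percentile(P,[3,97],axis=0),3).tolist())
save(cv2.resize(np.vstack(out),(480,600)),"a.png"); save(out[0],"side.png"); save(out[1],"top.png")
E
```

```text
pics
{'t': np.float64(0.0), 'q': array([-0.922,  0.359,  0.011, -0.   , -1.224, -0.288]), 'qd': array([-0.001, -0.   ,  0.001, -0.   , -0.   ,  0.   ]), 'joint_efforts': array([ 1.0000e-03, -5.8272e+01,  2.9306e+01,  6.9970e+00,  7.0000e-03,
       -0.0000e+00]), 'eef_pos': array([ 0.238, -0.631,  0.226]), 'ee_rot': array([ 3.14 , -0.   , -2.781]), 'force': array([ 0.281, -0.141, -0.246]), 'moment': array([-0.021, -0.039, -0.026]), 'gripper_force': np.float64(0.0), 'width': np.float64(0.087)} 0.0188
side head_grip 0.76 [340. 162.  29.  19.] [0.514 0.058 0.219] [[0.482, 0.013, 0.185], [0.546, 0.084, 0.226]]
side beaker_mid 0.93 [238. 272.  18.  37.] [0.651 0.558 0.045] [[0.632, 0.519, 0.008], [0.678, 0.57, 0.068]]
side beaker_mid 0.84 [294. 256.  22.  28.] [0.555 0.408 0.048] [[0.535, 0.366, 0.009], [0.582, 0.419, 0.068]]
side beaker_mid 0.79 [324. 238.  18.  26.] [0.521 0.294 0.048] [[0.498, 0.252, 0.009], [0.545, 0.305, 0.069]]
side stand 0.92 [332. 162.  44.  79.] [0.51  0.065 0.017] [[0.461, -0.005, 0.003], [0.566, 0.102, 0.224]]
top head_grip 0.69 [338. 207.  21.  18.] [0.516 0.049 0.221] [[0.485, 0.019, 0.215], [0.547, 0.078, 0.229]]
top head_grip 0.67 [295. 171.  27.  22.] [0.692 0.196 0.025] [[0.654, 0.16, -0.002], [0.732, 0.236, 0.034]]
top beaker_mid 0.79 [204. 176.  19.  17.] [0.663 0.549 0.031] [[0.634, 0.518, 0.002], [0.684, 0.568, 0.067]]
top beaker_mid 0.78 [272. 212.  20.  22.] [0.532 0.283 0.019] [[0.5, 0.256, -0.004], [0.564, 0.312, 0.069]]
top beaker_mid 0.55 [240. 203.  18.  14.] [0.567 0.398 0.033] [[0.536, 0.37, -0.002], [0.584, 0.415, 0.071]]
top stand 0.71 [330. 207.  29.  40.] [0.505 0.052 0.02 ] [[0.464, -0.003, 0.005], [0.559, 0.099, 0.228]]
top wash 0.77 [342. 157.  21.  22.] [0.73  0.035 0.105] [[0.713, 0.004, 0.021], [0.761, 0.064, 0.157]]
```

View pics/side.png

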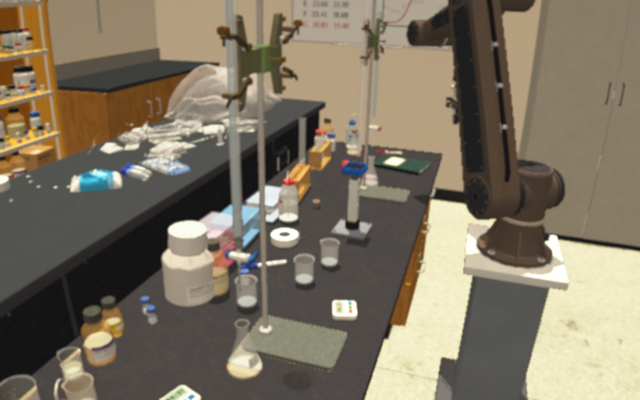

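View pics/top.png

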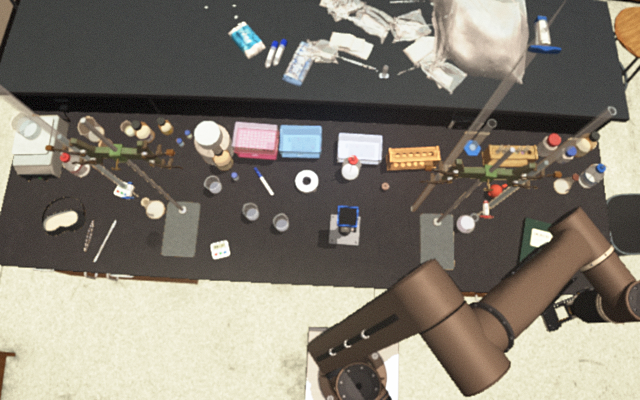

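The side picture shows the stand head at (354,170). There are three beakers: side (329,251), (304,270) and (247,291); top (281,222), (250,212) and (212,185). Their distances from the base are about 0.60, 0.69 and 0.85 m, so the one at side (329,251) / top (281,222) is the one meant. I'll confirm it in a crop and locate the burette stand.

```bash
python3 - <<'E'
from h import *
a=cv2.imread("pics/side.png")[150:320,220:390]; b=cv2.imread("pics/top.png")[150:280,190:370]
cv2.imwrite("pics/crop.png",np.vstack([cv2.resize(a,(560,330)),cv2.resize(b,(560,260))]))
D=np.load("topD.npy")
for nm,(u0,u1,v0,v1) in dict(plate=(418,456,208,275),beaker=(268,296,208,236),head=(336,362,204,228)).items():
    m=np.zeros((400,640),bool); m[v0:v1,u0:u1]=1
    P=maskpts("top",m,D)
    if nm=="plate": P=P[(P[:,2]>.008)&(P[:,2]<.04)]
    if nm=="beaker": P=P[(P[:,2]>.055)]
    if nm=="head": P=P[(P[:,2]>.20)]
    print(nm,len(P),np.round(np.percentile(P,[2,50,98],axis=0),3).tolist())
    if nm=="head":print(cv2.minAreaRect(np.float32(P[:,:2])))
m=np.zeros((400,640),bool); m[100:230,400:640]=1
P=maskpts("top",m,D);P=P[(P[:,2]>.2)&(P[:,0]<.75)]
print(np.round(P[np.argsort(P[:,2])][::max(1,len(P)//25)],2).tolist())
# stand base plate
m=np.zeros((400,640),bool); m[205:250,322:366]=1
P=maskpts("top",m,D);P=P[(P[:,2]>.006)&(P[:,2]<.02)];print("base",cv2.minAreaRect(np.float32(P[:,:2])))
s=arm.get_state()
from scipy.spatial.transform import Rotation as Ro
print(Ro.from_euler("xyz",s["ee_rot"]).as_matrix().round(3).tolist())
E
```

```text
plate 1613 [[0.397, -0.356, 0.009], [0.494, -0.298, 0.017], [0.588, -0.235, 0.027]]
beaker 58 [[0.5, 0.255, 0.056], [0.534, 0.283, 0.065], [0.554, 0.306, 0.072]]
head 422 [[0.484, 0.017, 0.213], [0.516, 0.048, 0.221], [0.548, 0.08, 0.231]]
((0.5165795087814331, 0.04844088852405548), (0.06584984809160233, 0.06703879684209824), 87.88585662841797)
[[0.56, -0.17, 0.2], [0.56, -0.29, 0.29], [0.55, -0.3, 0.38], [0.55, -0.4, 0.46], [0.55, -0.17, 0.54], [0.55, -0.37, 0.55], [0.55, -0.38, 0.57], [0.54, -0.3, 0.59], [0.56, -0.35, 0.6], [0.57, -0.26, 0.6], [0.55, -0.37, 0.61], [0.55, -0.17, 0.62], [0.54, -0.41, 0.63], [0.56, -0.36, 0.64], [0.42, -0.46, 0.65], [0.43, -0.47, 0.65], [0.43, -0.49, 0.65], [0.56, -0.29, 0.67], [0.55, -0.3, 0.72], [0.57, -0.4, 0.75], [0.55, -0.4, 0.8], [0.56, -0.17, 0.85], [0.56, -0.17, 0.88], [0.56, -0.41, 0.92], [0.56, -0.4, 0.95], [0.55, -0.17, 0.98]]
base ((0.5285966396331787, 0.048595234751701355), (0.16728071868419647, 0.1618015319108963), 2.8632006645202637)
[[-0.936, -0.353, 0.0], [-0.353, 0.936, -0.0], [-0.0, -0.0, -1.0]]
```

View pics/crop.png

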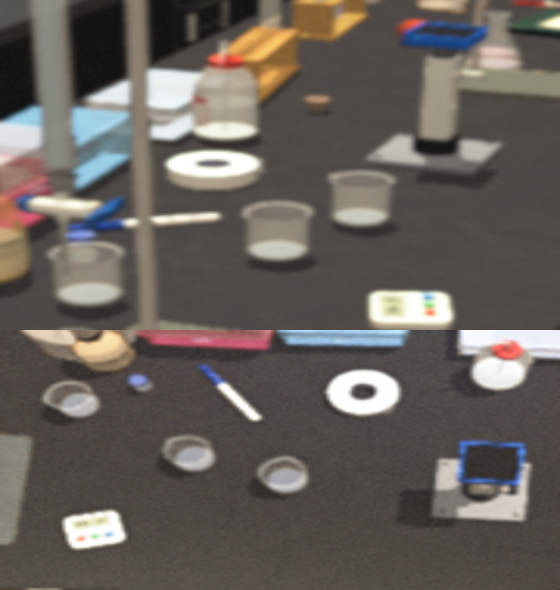

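The crop confirms it: three beakers, with the rightmost (crop top view (283,475), i.e. top (281,222)) nearest the base. The burettes are at about (0.555, -0.17) and (0.555, -0.41). I'll draw the arm in first, then swing past.

```bash
python3 -m crank '[[[0,2,-0.5,0],[0,4,-1,0],[0,6,-1.5,0],[0,8,-2,0],[0,9.8,-2.5,0],[-1.8,10.3,-3,0.5],[-3.6,10.7,-3.5,1],[-5.4,11.2,-4,1.5],[-7.2,11.9,-4,2],[-8.8,13.4,-4,2.5],[-10.4,14.9,-4,3],[-12,16.4,-4,3.5]]]' 0
python3 - <<'E'
from h import *
s=arm.get_state(); print(s["q"].round(3),s["eef_pos"].round(3),s["ee_rot"].round(3))
R=Ro.from_euler("xyz",s["ee_rot"]).as_matrix()
print((R.T@(np.array([.47,.0485,.33])-s["eef_pos"])/.025).round(2))
E
```

```text
t: 2.2
eef_pos: [0.3746, -0.1404, 0.327]
ee_rot: [3.142, 0.001, -3.088]
force: [1.0, 0.3, -0.2]
width: 0.0881
gripper_force: 0.0
[ 0.142 -0.175 -0.362  0.    -1.383 -1.658] [ 0.375 -0.14   0.327] [ 3.142e+00  1.000e-03 -3.088e+00]
[-4.22  7.34 -0.11]
```

```bash
python3 -m crank '[[[-0.8,1.6,0,0.2],[-1.7,3.2,0,0.4],[-2.5,4.8,0,0.6],[-3.4,6.2,0,0.6],[-4.2,7.3,0,0.6],[-4.2,7.3,0,0.6],[-4.2,7.3,0,0.6]]]'
python3 - <<'E'
from h import *
s=arm.get_state(); im,D=arm.grab_frame("wrist"); save(im,"w1.png"); print(s["eef_pos"].round(4),s["ee_rot"].round(4))
P=maskpts("wrist",D>0,D,s); print(np.percentile(P,[1,50,99],axis=0).round(3))
for r in arm.trace("head_grip","wrist")[:2]:
    P=maskpts("wrist",r["mask"],D,s); print(r["score"],r["extent"],np.percentile(P,[2,50,98],axis=0).round(4).tolist())
    Q=P[P[:,2]>np.percentile(P[:,2],95)-.012]; print(cv2.minAreaRect(np.float32(Q[:,:2])))
E
```

```text
t: 3.08
eef_pos: [0.4687, 0.0459, 0.3265]
ee_rot: [-3.141, -0.0, -3.138]
force: [0.5, 0.1, -0.2]
width: 0.0875
gripper_force: 0.0
[0.4687 0.0459 0.3265] [-3.1414e+00 -3.0000e-04 -3.1382e+00]
[[ 0.079 -0.786 -0.708]
 [ 0.442  0.049  0.001]
 [ 0.776  0.921  0.436]]
0.9 [279.0, 213.9, 76.9, 70.6] [[0.4841, 0.016, 0.2117], [0.5109, 0.0469, 0.2201], [0.5431, 0.0787, 0.2262]]
((0.4910479784011841, 0.04804424196481705), (0.06527397036552429, 0.1086508184671402), 88.76127624511719)
```

View pics/w1.png

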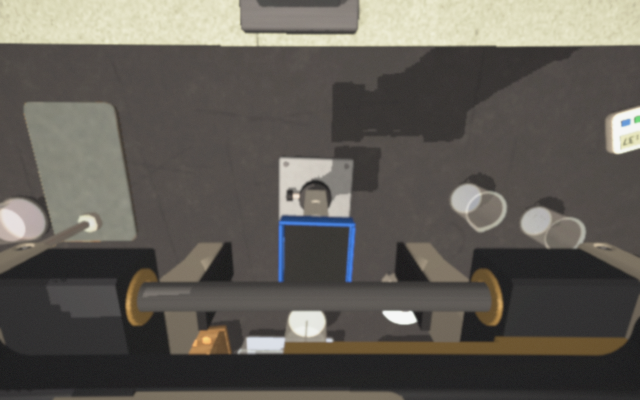

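```bash
python3 - <<'E'
from h import *
s=arm.get_state(); im,D=arm.grab_frame("wrist")
hsv=cv2.cvtColor(im,cv2.COLOR_RGB2HSV); m=(hsv[...,0]>100)&(hsv[...,0]<130)&(hsv[...,1]>150)&(hsv[...,2]>60)
m[:210]=0;m[284:]=0;m[:,:270]=0;m[:,365:]=0
P=maskpts("wrist",m,D,s);print(len(P),np.percentile(P,[1,3,50,97,99],axis=0).round(4).tolist())
P=P[(P[:,2]>.205)&(P[:,2]<.235)]
for side,sel in(("L",P[:,1]<.025),("R",P[:,1]>.07)):
    Q=P[sel];print(side,len(Q),np.polyfit(Q[:,0],Q[:,1],1).round(4),Q.mean(0).round(4))
Q=P[(P[:,0]<.492)];print("F",np.polyfit(Q[:,1],Q[:,0],1).round(4),Q.mean(0).round(4))
R=Ro.from_euler("xyz",s["ee_rot"]).as_matrix()
print((R.T@(np.array([.5165,.0475,.212-.0188])-s["eef_pos"])/.025).round(2))
E
```

```text
1046 [[0.4836, 0.0142, 0.2158], [0.4839, 0.0153, 0.217], [0.4894, 0.0506, 0.2246], [0.5389, 0.0796, 0.2267], [0.5412, 0.08, 0.2269]]
L 312 [-0.0852  0.0609] [0.5087 0.0176 0.2237]
R 351 [0.0289 0.0626] [0.5087 0.0773 0.2236]
F [0.0198 0.485 ] [0.4859 0.0477 0.2225]
[-1.91  0.08  5.34]
```

```bash
python3 -m crank '[[[-0.95,0.1,0,0.3],[-1.9,0.1,0,0.3],[-1.9,0.1,1,0.3],[-1.9,0.1,2,0.3],[-1.9,0.1,3,0.3],[-1.9,0.1,4,0.3],[-1.9,0.1,4.7,0.3],[-1.9,0.1,5.3,0.3],[-1.9,0.1,5.3,0.3]]]'; python3 -m crank '[[[0,0,0,0],[0,0,0,0],[0,0,0,0],[0,0,0,0],[0,0,0,0],[0,0,0,0],[0,0,0,0],[0,0,0,0]]]' 0.5 22
python3 - <<'E'
from h import *
s=arm.get_state();print(s["force"],s["moment"])
im,D=arm.grab_frame("side"); save(cv2.resize(im[130:260,280:440],(640,520),interpolation=3),"s2.png")
E
```

```text
t: 4.35
eef_pos: [0.5158, 0.0481, 0.1933]
ee_rot: [-3.141, -0.001, 3.118]
force: [0.1, 0.8, 0.5]
width: 0.0878
gripper_force: 0.0
t: 5.35
eef_pos: [0.5167, 0.0477, 0.1947]
ee_rot: [-3.14, 0.001, 3.118]
force: [1.1, -6.2, 1.9]
width: 0.0658
gripper_force: 22.0
[ 1.1069005  -6.18884625  1.88807211] [-1.74520095 -0.39028717  0.12051509]
```

View pics/s2.png

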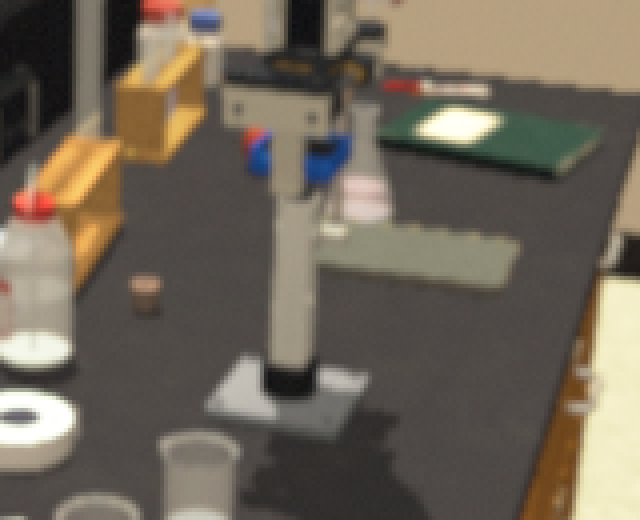

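The head is held at 65.8 mm wide. Now I'll pull slowly in 1.5 mm steps, checking the force after each one.

```bash
cat > chk.py <<'E'
import sys
from station import arm
s=arm.get_state(); f=s["force"]; print("z %.4f  F %.1f %.1f %.1f w %.4f"%(s["eef_pos"][2],*f,s["width"]))
sys.exit(f[2]<-float(sys.argv[1]))
E
c="python3 -m crank"
python3 -m crank '[[[0,-0.04,-0.03,0],[0,-0.04,-0.06,0]]]' >/dev/null; python3 chk.py 14 &&
python3 -m crank '[[[0,0,-0.03,0],[0,0,-0.06,0]]]' >/dev/null; python3 chk.py 14 &&
python3 -m crank '[[[0,0,-0.03,0],[0,0,-0.06,0]]]' >/dev/null; python3 chk.py 14 &&
python3 -m crank '[[[0,0,-0.03,0],[0,0,-0.06,0]]]' >/dev/null; python3 chk.py 14
```

```text
z 0.1952  F 5.3 -2.0 -8.8 w 0.0659
z 0.1952  F 5.3 -2.0 -8.8 w 0.0659
z 0.1952  F 5.3 -2.0 -8.8 w 0.0659
z 0.1952  F 5.3 -2.0 -8.8 w 0.0659False
False
False
False
```

```bash
sed -i 's/sys.exit(\(.*\))$/sys.exit(int(\1))/' chk.py; set -e
python3 -m crank '[[[0,0,-0.03,0],[0,0,-0.06,0]]]' >/dev/null; python3 chk.py 14
python3 -m crank '[[[0,0,-0.03,0],[0,0,-0.06,0]]]' >/dev/null; python3 chk.py 14
python3 -m crank '[[[0,0,-0.03,0],[0,0,-0.06,0]]]' >/dev/null; python3 chk.py 14
python3 -m crank '[[[0,0,-0.03,0],[0,0,-0.06,0]]]' >/dev/null; python3 chk.py 14
```

```text
z 0.1965  F 4.5 -2.5 -8.8 w 0.0661
z 0.1980  F 6.0 -2.0 -9.1 w 0.0657
z 0.1995  F 5.3 -2.3 -8.0 w 0.0657
z 0.2010  F 4.9 -2.4 -7.2 w 0.0654
```

Steady at about 8 N, with no slip. I'll carry on, stopping at 12.5 N.

```bash
set -e
python3 -m crank '[[[0,0,-0.03,0],[0,0,-0.06,0]]]' >/dev/null; python3 chk.py 12.5
python3 -m crank '[[[0,0,-0.03,0],[0,0,-0.06,0]]]' >/dev/null; python3 chk.py 12.5
python3 -m crank '[[[0,0,-0.03,0],[0,0,-0.06,0]]]' >/dev/null; python3 chk.py 12.5
python3 -m crank '[[[0,0,-0.03,0],[0,0,-0.06,0]]]' >/dev/null; python3 chk.py 12.5
python3 -m crank '[[[0,0,-0.03,0],[0,0,-0.06,0]]]' >/dev/null; python3 chk.py 12.5
python3 -m crank '[[[0,0,-0.03,0],[0,0,-0.06,0]]]' >/dev/null; python3 chk.py 12.5
python3 -m crank '[[[0,0,-0.03,0],[0,0,-0.06,0]]]' >/dev/null; python3 chk.py 12.5
python3 -m crank '[[[0,0,-0.03,0],[0,0,-0.06,0]]]' >/dev/null; python3 chk.py 12.5
python3 -m crank '[[[0,0,-0.03,0],[0,0,-0.06,0]]]' >/dev/null; python3 chk.py 12.5
python3 -m crank '[[[0,0,-0.03,0],[0,0,-0.06,0]]]' >/dev/null; python3 chk.py 12.5
python3 -m crank '[[[0,0,-0.03,0],[0,0,-0.06,0]]]' >/dev/null; python3 chk.py 12.5
python3 -m crank '[[[0,0,-0.03,0],[0,0,-0.06,0]]]' >/dev/null; python3 chk.py 12.5
python3 -m crank '[[[0,0,-0.03,0],[0,0,-0.06,0]]]' >/dev/null; python3 chk.py 12.5
python3 -m crank '[[[0,0,-0.03,0],[0,0,-0.06,0]]]' >/dev/null; python3 chk.py 12.5
```

```text
z 0.2025  F 5.5 -3.6 -8.6 w 0.0659
z 0.2040  F 5.2 -2.1 -8.0 w 0.0656
z 0.2055  F 4.8 -2.7 -8.0 w 0.0657
z 0.2070  F 5.4 -2.5 -7.9 w 0.0657
z 0.2085  F 5.9 -1.7 -7.6 w 0.0654
z 0.2100  F 5.8 -3.0 -7.4 w 0.0654
z 0.2114  F 4.8 -2.4 -8.1 w 0.0657
z 0.2130  F 4.8 -2.4 -7.8 w 0.0656
z 0.2145  F 5.1 -2.4 -7.2 w 0.0659
z 0.2160  F 5.0 -2.6 -7.8 w 0.0656
z 0.2175  F 4.7 -2.7 -6.9 w 0.0659
z 0.2190  F 5.2 -2.6 -6.8 w 0.0653
z 0.2205  F 4.9 -3.2 -7.8 w 0.0656
z 0.2219  F 5.9 -2.9 -7.1 w 0.0661
```

```bash
set -e
python3 -m crank '[[[0,0,-0.03,0],[0,0,-0.06,0]]]' >/dev/null; python3 chk.py 11
python3 -m crank '[[[0,0,-0.03,0],[0,0,-0.06,0]]]' >/dev/null; python3 chk.py 11
python3 -m crank '[[[0,0,-0.03,0],[0,0,-0.06,0]]]' >/dev/null; python3 chk.py 11
python3 -m crank '[[[0,0,-0.03,0],[0,0,-0.06,0]]]' >/dev/null; python3 chk.py 11
python3 -m crank '[[[0,0,-0.03,0],[0,0,-0.06,0]]]' >/dev/null; python3 chk.py 11
python3 -m crank '[[[0,0,-0.03,0],[0,0,-0.06,0]]]' >/dev/null; python3 chk.py 11
python3 -m crank '[[[0,0,-0.03,0],[0,0,-0.06,0]]]' >/dev/null; python3 chk.py 11
python3 -m crank '[[[0,0,-0.03,0],[0,0,-0.06,0]]]' >/dev/null; python3 chk.py 11
python3 -m crank '[[[0,0,-0.03,0],[0,0,-0.06,0]]]' >/dev/null; python3 chk.py 11
python3 -m crank '[[[0,0,-0.03,0],[0,0,-0.06,0]]]' >/dev/null; python3 chk.py 11
python3 -m crank '[[[0,0,-0.03,0],[0,0,-0.06,0]]]' >/dev/null; python3 chk.py 11
python3 -m crank '[[[0,0,-0.03,0],[0,0,-0.06,0]]]' >/dev/null; python3 chk.py 11
```

```text
z 0.2235  F 5.4 -2.3 -7.8 w 0.0656
z 0.2249  F 4.9 -2.9 -7.8 w 0.0662
z 0.2265  F 5.5 -2.5 -7.8 w 0.0658
z 0.2280  F 4.9 -2.1 -8.8 w 0.0660
z 0.2295  F 3.8 -2.2 -7.0 w 0.0657
z 0.2310  F 4.7 -3.1 -7.4 w 0.0653
z 0.2325  F 4.4 -2.5 -9.2 w 0.0659
z 0.2340  F 5.5 -3.2 -10.0 w 0.0658
z 0.2358  F 4.9 -2.8 -5.9 w 0.0654
z 0.2373  F 4.7 -2.1 -5.5 w 0.0660
z 0.2382  F 8.3 -3.2 -13.3 w 0.0661
```

The pull peaked at 10 N, dropped as the button popped, gave about 3 mm of free play, then rose to 13 N. That means it has caught, so I stop here, ease off 1 mm, release and check.

```bash
python3 -m crank '[[[0,0,0.04,0],[0,0,0.04,0]]]'; python3 -m crank '[[[0,0,0.04,0],[0,0,0.04,0],[0,0,0.04,0],[0,0,0.04,0],[0,0,0.04,0],[0,0,-0.6,0],[0,0,-1.6,0],[0,0,-2.8,0],[0.8,0,-3.6,0],[1.9,0,-3.6,0],[1.9,0,-3.6,0],[1.9,0,-3.6,0]]]' 0
python3 - <<'E'
from h import *
s=arm.get_state();print(s["width"])
im,D=arm.grab_frame("side"); a=cv2.resize(im[120:250,290:420],(520,520),interpolation=3)
for th in("button","button_tip","head_grip"): 
    for r in arm.trace(th,"side")[:2]:
        P=maskpts("side",r["mask"],D);print(th,round(r["score"],2),r["extent"],np.median(P,0).round(3) if len(P) else 0)
save(a,"s3.png")
s=arm.get_state();im,D=arm.grab_frame("wrist");save(im,"w3.png")
for th in("head_grip","beaker_mid"):
  for r in arm.trace(th,"wrist")[:3]:
    P=maskpts("wrist",r["mask"],D,s); print(th,round(r["score"],2),r["extent"],np.percentile(P,[2,50,98],axis=0).round(4).tolist())
E
```

```text
t: 13.15
eef_pos: [0.5166, 0.0476, 0.238]
ee_rot: [-3.141, 0.0, 3.118]
force: [4.1, -2.1, -5.3]
width: 0.0658
gripper_force: 22.0
t: 14.65
eef_pos: [0.4693, 0.0488, 0.3289]
ee_rot: [3.141, 0.001, 3.119]
force: [0.2, 0.5, 0.2]
width: 0.0875
gripper_force: 0.0
0.08747474326584978
button 0.68 [241.8, 259.8, 46.3, 10.6] [0.674 0.354 0.01 ]
head_grip 0.88 [344.0, 149.3, 24.0, 39.5] [0.513 0.056 0.259]
head_grip 0.58 [272.0, 211.7, 88.0, 108.0] [[0.4839, 0.0163, 0.186], [0.5025, 0.0475, 0.2634], [0.5497, 0.0787, 0.2696]]
beaker_mid 0.89 [517.3, 197.3, 68.0, 49.1] [[0.5365, 0.3676, 0.0052], [0.5616, 0.3946, 0.0442], [0.5859, 0.4184, 0.0673]]
beaker_mid 0.77 [453.9, 176.3, 55.5, 50.5] [[0.5003, 0.2547, 0.0043], [0.5277, 0.2866, 0.0417], [0.5509, 0.3034, 0.0674]]
```

View pics/s3.png

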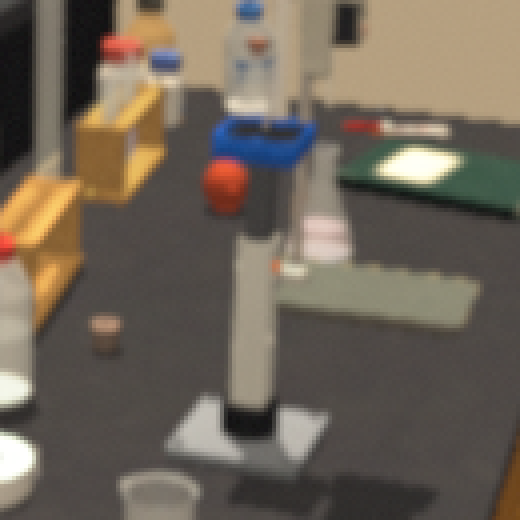

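View pics/w3.png

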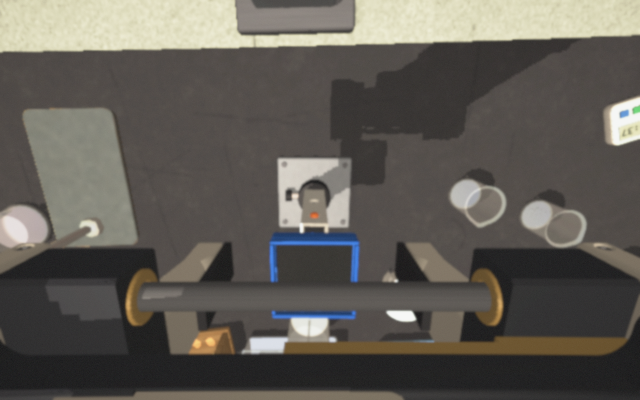

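The wrist picture shows the orange button out at (314,215), in front of the sleeve below the head, and the side view shows an orange speck at (275,267). It is locked. Now for the beaker.

```bash
python3 -m crank '[[[0,1.8,0,0],[0.2,3.6,0,0],[0.4,5.4,1,0],[0.5,7.2,2,0],[0.5,8.6,3,0],[0.5,9.2,3.2,0],[0.5,9.2,3.2,0],[0.5,9.2,3.2,0]]]'
python3 - <<'E'
from h import *
s=arm.get_state();im,D=arm.grab_frame("wrist");save(im,"w4.png")
for r in arm.trace("beaker_mid","wrist")[:3]:
    P=maskpts("wrist",r["mask"],D,s); print(round(r["score"],2),r["extent"],np.percentile(P,[2,50,98],axis=0).round(4).tolist())
    Q=P[(P[:,2]>.055)&(P[:,2]<.08)]
    if len(Q): print(cv2.minEnclosingCircle(np.float32(Q[:,:2])),np.percentile(Q,[1,99],axis=0).round(4).tolist())
    Q=P[P[:,2]<.012]
    if len(Q): print("foot",cv2.minEnclosingCircle(np.float32(Q[:,:2])))
print(s["eef_pos"],s["ee_rot"])
E
```

```text
t: 16.0
eef_pos: [0.4622, 0.2785, 0.2489]
ee_rot: [3.141, 0.001, 3.118]
force: [-0.4, -1.2, 0.5]
width: 0.0878
gripper_force: 0.0
0.95 [294.7, 202.2, 46.1, 57.7] [[0.4998, 0.255, 0.0032], [0.5358, 0.2783, 0.0375], [0.551, 0.3024, 0.0673]]
((0.5264277458190918, 0.27862751483917236), 0.029219433665275574) [[0.4985, 0.2525, 0.0555], [0.5538, 0.3055, 0.0678]]
foot ((0.5391210317611694, 0.27238982915878296), 0.040871117264032364)
0.66 [381.1, 222.9, 45.7, 50.4] [[0.5357, 0.3672, 0.0061], [0.5409, 0.379, 0.0361], [0.5717, 0.4059, 0.0673]]
((0.555131733417511, 0.3857337236404419), 0.024525023996829987) [[0.534, 0.366, 0.0551], [0.5715, 0.4018, 0.0683]]
foot ((0.5598812103271484, 0.39178571105003357), 0.024646755307912827)
[0.46217887 0.27849855 0.24894229] [3.14099824e+00 8.35761338e-04 3.11803913e+00]
```

View pics/w4.png

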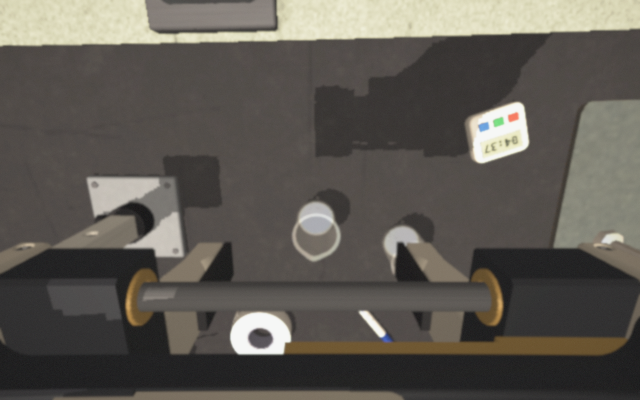

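The target's rim centre is at (316,236), with the spout at (316,260) pointing along +x, so the current gripper orientation closes across the beaker's y axis. The neighbouring beaker at (402,240) is clear of the finger. I'll go down and grip gently.

```bash
python3 -m crank '[[[-1.3,0.1,0,0],[-2.5,0.1,0.5,0],[-2.5,0.1,2,0],[-2.5,0.1,3.5,0],[-2.5,0.1,5,0],[-2.5,0.1,6.3,0],[-2.5,0.1,7.4,0],[-2.5,0.1,8.3,0],[-2.5,0.1,8.9,0],[-2.5,0.1,9.2,0],[-2.5,0.1,9.2,0],[-2.5,0.1,9.2,0]]]'; python3 -m crank '[[[0,0,0,0],[0,0,0,0],[0,0,0,0],[0,0,0,0],[0,0,0,0],[0,0,0,0],[0,0,0,0],[0,0,0,0]]]' 0.6 8
```

```text
t: 17.6
eef_pos: [0.5248, 0.2804, 0.0189]
ee_rot: [3.141, 0.001, 3.119]
force: [0.1, 1.7, -0.9]
width: 0.0878
gripper_force: 0.0
t: 18.6
eef_pos: [0.5244, 0.28, 0.0182]
ee_rot: [3.142, 0.0, 3.119]
force: [-1.1, -0.9, 1.4]
width: 0.0504
gripper_force: 7.0
```

```bash
python3 -m crank '[[[0,0,-0.3,0],[0,0,-1,0],[0,0,-2,0],[0,0,-3.2,0],[0,0,-4.6,0],[0,0,-6.2,0],[0,0,-7.8,0],[0,0,-9.2,0],[0,0,-10.6,0],[0,0,-11.6,0],[0,0,-12.2,0],[0,0,-12.2,0]]]'; python3 -m crank '[[[0,-0.3,0,0],[0,-1.0,0,0],[0,-2.0,0,0],[0,-3.2,0,0],[0,-4.6,0,0],[0.1,-6.0,0,0],[0.1,-7.2,0,0],[0.1,-8.2,0,0],[0.1,-9,0,0],[0.1,-9.3,0,0],[0.1,-9.3,0,0],[0.1,-9.3,0,0]]]'
python3 - <<'E'
from h import *
im,D=arm.grab_frame("side"); save(cv2.resize(im[100:230,280:440],(640,520),interpolation=3),"s5.png")
s=arm.get_state();print(s["eef_pos"],s["force"]);im2,D2=arm.grab_frame("wrist")
hsv=cv2.cvtColor(im2,cv2.COLOR_RGB2HSV); m=(hsv[...,0]>100)&(hsv[...,0]<130)&(hsv[...,1]>150)&(hsv[...,2]>60)
P=maskpts("wrist",m,D2,s);P=P[(P[:,2]>.24)&(P[:,2]<.29)&(P[:,0]<.56)];print(len(P),np.percentile(P,[2,50,98],axis=0).round(4).tolist())
E
```

```text
t: 20.1
eef_pos: [0.5244, 0.2802, 0.3243]
ee_rot: [3.14, 0.001, 3.118]
force: [0.0, 0.1, -1.1]
width: 0.0502
gripper_force: 7.5
t: 21.6
eef_pos: [0.5165, 0.0481, 0.3229]
ee_rot: [3.142, -0.0, 3.119]
force: [-0.4, 0.2, 0.2]
width: 0.0501
gripper_force: 7.5
[0.51648983 0.04819409 0.32290142] [ 0.16095504  0.040384   -0.02506217]
1248 [[0.4839, 0.0157, 0.2605], [0.4889, 0.0486, 0.2681], [0.5271, 0.0797, 0.2699]]
```

View pics/s5.png

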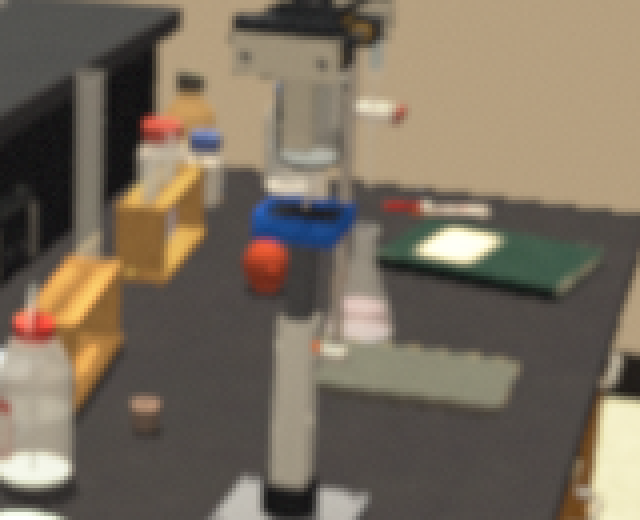

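The beaker hangs upright over the head, centred at crop (305,125) with the head at (303,220). I'll lower it, going by feel at the end.

```bash
cat > chk2.py <<'E'
import sys
from station import arm
s=arm.get_state(); f=s["force"]; print("z %.4f  F %.1f %.1f %.1f w %.4f"%(s["eef_pos"][2],*f,s["width"]))
sys.exit(int(f[2]>2.5))
E
set -e
python3 -m crank '[[[0,0,0.2,0],[0,0,0.5,0],[0,0,0.8,0],[0,0,1.1,0],[0,0,1.3,0],[0,0,1.4,0],[0,0,1.48,0],[0,0,1.48,0]]]' >/dev/null; python3 chk2.py
python3 -m crank '[[[0,0,0.02,0],[0,0,0.04,0]]]' >/dev/null; python3 chk2.py
python3 -m crank '[[[0,0,0.02,0],[0,0,0.04,0]]]' >/dev/null; python3 chk2.py
python3 -m crank '[[[0,0,0.02,0],[0,0,0.04,0]]]' >/dev/null; python3 chk2.py
python3 -m crank '[[[0,0,0.02,0],[0,0,0.04,0]]]' >/dev/null; python3 chk2.py
python3 -m crank '[[[0,0,0.02,0],[0,0,0.04,0]]]' >/dev/null; python3 chk2.py
python3 -m crank '[[[0,0,0.02,0],[0,0,0.04,0]]]' >/dev/null; python3 chk2.py
python3 -m crank '[[[0,0,0.02,0],[0,0,0.04,0]]]' >/dev/null; python3 chk2.py
python3 -m crank '[[[0,0,0.02,0],[0,0,0.04,0]]]' >/dev/null; python3 chk2.py
python3 -m crank '[[[0,0,0.02,0],[0,0,0.04,0]]]' >/dev/null; python3 chk2.py
python3 -m crank '[[[0,0,0.02,0],[0,0,0.04,0]]]' >/dev/null; python3 chk2.py
```

```text
z 0.2861  F -0.1 -0.2 -0.3 w 0.0500
z 0.2852  F 0.3 -0.6 -0.8 w 0.0503
z 0.2840  F -0.3 0.1 -0.9 w 0.0504
z 0.2830  F -0.8 1.0 -1.6 w 0.0501
z 0.2820  F -0.5 -1.0 -0.6 w 0.0503
z 0.2810  F -0.1 0.1 0.7 w 0.0505
z 0.2804  F -0.4 -0.6 2.7 w 0.0501
```

Contact came at foot height 0.262 m. That is the recess floor, as the rim would be 6 mm higher. I'll open and withdraw.

```bash
python3 -m crank '[[[0,0,0,0],[0,0,0,0],[0,0,0,0],[0,0,0,0],[0,0,0,0],[0,0,0,0]]]' 0; python3 -m crank '[[[0,0,-0.3,0],[0,0,-0.8,0],[0,0,-1.6,0],[0,0,-2.6,0],[0,0,-3.6,0],[0,0,-4.4,0],[0.8,0,-4.4,0],[2,0,-4.4,0],[3,0,-4.4,0],[3,0,-4.4,0],[3,0,-4.4,0]]]'
python3 - <<'E'
from h import *
im,D=arm.grab_frame("side"); a=cv2.resize(im[100:260,220:420],(650,520),interpolation=3)
save(a,"s6.png")
for r in arm.trace("beaker_mid","side")[:3]+arm.trace("head_grip","side")[:1]:
    P=maskpts("side",r["mask"],D); print(round(r["score"],2),r["extent"],np.percentile(P,[3,50,97],axis=0).round(3).tolist())
E
```

```text
t: 24.95
eef_pos: [0.5164, 0.0477, 0.2801]
ee_rot: [3.142, 0.0, 3.118]
force: [1.0, 0.5, 0.7]
width: 0.0881
gripper_force: 0.0
t: 26.32
eef_pos: [0.4412, 0.0494, 0.3903]
ee_rot: [3.141, 0.001, 3.119]
force: [0.3, 0.1, -0.7]
width: 0.0876
gripper_force: 0.0
0.89 [238.7, 272.0, 16.9, 35.4] [[0.631, 0.518, 0.006], [0.651, 0.558, 0.045], [0.679, 0.572, 0.069]]
0.78 [353.2, 132.0, 15.3, 23.5] [[0.49, 0.022, 0.27], [0.51, 0.066, 0.305], [0.536, 0.074, 0.329]]
0.71 [294.6, 257.6, 19.3, 27.4] [[0.535, 0.367, 0.008], [0.556, 0.409, 0.047], [0.582, 0.419, 0.068]]
0.9 [342.9, 151.3, 25.5, 31.8] [[0.482, 0.025, 0.182], [0.512, 0.06, 0.251], [0.547, 0.084, 0.269]]
```

View pics/s6.png

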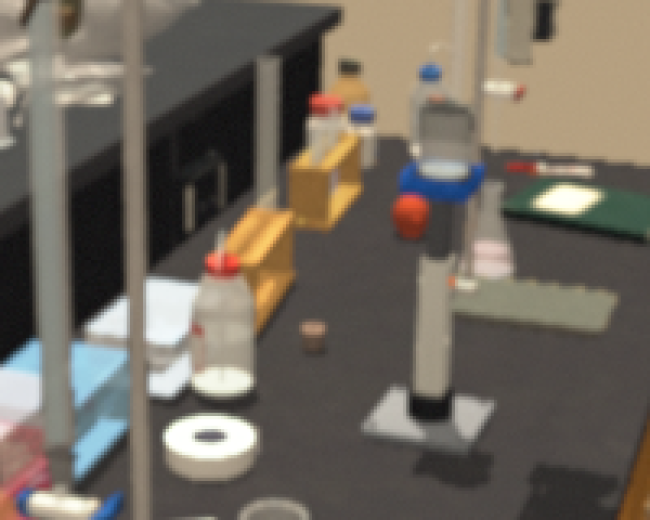

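The beaker stands upright in the head at (445,140), the button shows at (453,283), the gripper is clear and everything else is where it was.

```bash
python3 -c "
from station import arm
print(arm.job_done())"
```

```text
the job is handed in; nothing more can be done
None
```

The job is handed in at about 26 s: the post is locked with the orange button out through the upper hole, and the nearest beaker stands upright in the blue head with the gripper clear and nothing else moved.

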